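Counter-hold the bolt behind the tensioner bracket

ROBOT

A 7-joint arm with a two-finger parallel gripper is mounted at the origin on a cart in front of the work surface, level with it; the furniture and walls round the work are solid. World frame = base frame: x ahead of the robot, y to its left, z up, the work surface at z = 0. Lengths are in mm, angles in rad, forces in N, time in s.
With the tool pointing down it reaches from about 400 to 875 mm from the base axis. Payload 4.4 kg.
Tool frame: the origin (TCP) lies between the finger pads, 19 mm behind the fingertips; this is the grasp point; z points along the fingers, y is the line along which they close (so a half turn about z gives the same grasp; the last joint's range is limited). The gripper opens to 85 mm and grips with 20 to 120 N. Pads are 22 mm wide; open, the fingers measure 114 mm over their backs; the gripper's body (76 mm by 85 mm) begins 54 mm behind the grasp point. The pads swing forward as they close: fully open they stand 13 mm farther back than shut.
Start: joints at [1.25, 0.628, 0.038, 1.517, -0.027, 0.996, -0.02], TCP at [163.86, -629.021, 250.013] pointing down, gripper open.
Joint ranges: [-3.06, 3.06], [-0.37, 2.12], [-1.25, 1.32], [0.18, 2.47], [-1.1, 4.24], [0.23, 1.98], [-2.94, 2.94]. Speed limits (rad/s): [2.57, 2.57, 3.14, 3.14, 3.14, 3.14, 3.14].

INTERFACE

Orientations are given as [roll, pitch, yaw] about the fixed x, y, z axes, in that order (R = Rz(yaw) Ry(pitch) Rx(roll)).
In Python, from cell import ctrl gives the robot as it stands.
- The arm moves only by the shell command python3 -m handwheel 'ROWS'. ROWS is JSON, a list of rows, each a list of 3 entries, a list of its own where there are three numbers: the turn, a rotation vector about the tool's x, y, z in degrees, then the shift along the tool's x, y, z in m, then the closure, from 0 (fully open) to 1 (shut). A call has 1 to 5 rows; each row shifts and turns the commanded pose from where the row before left it, along the tool's axes as they then stand; what a row does not reach is not made up. A row lasts 1/12 s, in which the tool goes at most 41.7 mm and 7.16 degrees, less where a joint would pass 70% of its speed; a pose out of reach is approached as far as the arm can. A call is refused whole if a number of a shift passes 0.0417 or a number of a turn 7.16, either way. A call with a gripper value outside its range is refused whole. The fingers move at their own pace and stop on an object; the grip force is fixed at half the most. Time passes only in rows, so rows that do not move let the fingers close. It gives the time, the measured TCP pose, the force, the opening and the grip force at its end, in the units of the state.
- ctrl.read_state(): the state, without advancing time (a new reading comes with each control period).
- ctrl.get_image(name): name is "side" or "top"; returns a dict with "pixels" (480x640x3 uint8, red, green, blue), "fx", "fy", "cx", "cy" (pixels), "k1" (the pictures are not rectified: a ray, as slopes to the right and down, at radius r is drawn at 1 + k1 r^2 times it, then the intrinsics apply), "pose" (4x4, takes a point from camera to world coordinates). Camera axes: x right, y up, looking along -z (the intrinsics and any distortion apply to the point x, -y, -z); pixel columns grow to the right and rows downward; lengths in mm; the calibration is good to about 2 mm. A picture is of the moment at which its call begins. There is no depth.
- ctrl.finish_job(): hands the job in; it is judged then, once.
The state is a dict: "clock": time; "qpos": joint angles; "qd": joint speeds; "tau": joint torques, N m; "eef_pos": TCP position; "tool_rot": TCP orientation; "force": force on the tool from outside, world axes, zero at the start; "torque": the same for the moment, N m; "width": finger opening in mm; "gripper_force": force on a finger pad.
Only numpy, scipy, OpenCV 4.12 (cv2) and the standard library are available. Lean on these libraries where they do the work, as an engineer would, in place of code of your own. Each camera call takes 0.05 s, during which the arm holds its last target. There are 200 camera calls.

TASK

Unlock the spring tensioner: draw the locking pin up out of its bore beside the bolt head and park it well inside the side notch, hanging upright by its collar and let go; the spring then leans the bolt over. Next reach down into the narrow gap behind the bracket, take the square bolt head by its two side flats between both fingers, turn it until those flats stand upright again, and finish while still gripping it there so that it cannot turn - do not let go at the end. Leave the spanner, jar and small box where they are.

Things in the scene. Friction and masses are not known exactly. Their poses are not given: they have to be found in the camera images.
- tensioner: The tensioner, fixed to the bench. Origin: centre of the gap, at the underside; x runs from the bracket (robot's side) to the back plate, y left, z up. Positions below in mm in this frame. Base plate x -52 to 52, y -135 to 60, 36 thick. Spring cup, nut and thread stand out of the bracket's front to x -70 at z 74; foot flanges and screws reach z 47 outside the plates.
- gap_top (a point): Middle of the top of the gap: [0, 0, 100] in the tensioner's frame. Two upright dark steel plates, both y -52 to 52, tops at z 100: the bracket, x -34 to -24, and the back plate, x 24 to 32. Between them is the gap, 48 wide, open above and at both sides, its floor at z 36.
- pin_bore (a point): Mouth of the pin's blind bore in the base plate: in the tensioner's frame [0, -19.2, 36]. Upright bore 12.6 wide, 32 deep.
- notch_seat (a point): Parking place: [0, -105, 148] in the tensioner's frame, axes parallel to it. The side notch is a level fork, 8 thick, top at z 148, x -32 to 21, y -125 to -85, with a slot 16 wide, open at the front (-x) end, shut at x 8. The pin's shank goes in the slot, its collar rests on the fork. Behind is a post, x 21 to 33, with two screw heads 4 high on its top.
- lock_pin: Locking pin, loose, about 140 g. Origin at its foot, z up along it. Greased shank 12 across, 104 long; collar 26 across, 6 thick; black round knob 18 across, 30 tall (110 to 140 above the foot). It starts in the bore, foot at z 4, knob above the plates. The bolt head presses its side (3 N), so it tips right (-y) by 0.04 rad and drags a little (under 10 N).
- pin_collar (a point): Centre of the underside of the pin's collar, 104 above the foot; it coincides with notch_seat when the pin is parked fully home.
- bolt_head (a point): Centre of the bolt head, on the bolt's axis: in the tensioner's frame [0, 0, 74], which is 26 below the plates' tops. The square steel head is 26 by 26 and 24 long (x -12 to 12); it stays in place and only turns, its axes with it. Its left and right flats, 13 from the centre, are the ones to grip (head_left and head_right are its two halves).
- bolt (a joint): Turn of the bolt about its level axis (tensioner's x), rad. 0: side flats upright. Positive: its top leans left (+y). The pin holds it near 0.2; freed, a spring (0.04 N m) soon turns it to its stop at 0.40, and back there whenever not held. The lower stop is -0.2. To bring it upright, the gripper takes the leaning flats and rolls with it about the axis.
- spanner: Loose steel spanner 163 x 25 x 9 lying in front of the tensioner. Bystander.
- screw_jar: Loose clear jar with screws, 66 wide, 68 tall, to the left. Bystander.
- screw_box_2: Loose small blue-grey cardboard box 50 x 70 x 31, to the right. Bystander.
Not all that is in view belongs to the job. There is more than one size of the lock_pin; the job needs the smaller.

How it is judged:
By the outcome, as a careful person would: the job done as asked, in the order asked, and still so for the second after the job is handed in, while the arm keeps its last pose, push and grip.
It also fails if it takes over 43 s, if anything falls off the work surface, if the arm or the gripper's body presses on something with over 40 N, if the wrist force passes 120 N, or if a joint passes its speed limit or range.

## Working session

There is one attempt and no reset: what is moved stays moved. The work goes in short steps, Python scripts to look and compute and a shell command to move; the robot and the scene stay as the last step left them, time stands still between calls to the robot, and variables do not carry over. Pictures are saved under pics/ and viewed, at most 10 in all, crops included, and the job is handed in when it is done.

```bash
ls; mkdir -p pics
python3 - <<'E'
from cell import ctrl
import cv2,json
for n in("side","top"):
    d=ctrl.get_image(n); cv2.imwrite(f"pics/{n}0.png",d["pixels"][:,:,::-1])
    print(n,d["fx"],d["fy"],d["cx"],d["cy"],d["k1"],d["pose"])
print(ctrl.read_state())
E
```

```text
pics
side 623.3523401776109 623.3523401776109 314.5824666080888 241.13409623599327 -0.032539465044188524 [[-9.26608200e-01  2.51559379e-01 -2.79490828e-01  1.97717754e+02]
 [-3.76017722e-01 -6.14313057e-01  6.93707532e-01  4.71563292e+02]
 [ 2.81377107e-03  7.47888592e-01  6.63818301e-01  7.98352536e+02]
 [ 0.00000000e+00  0.00000000e+00  0.00000000e+00  1.00000000e+00]]
top 620.8573488993555 620.8573488993555 311.27245632630024 233.9788903801035 -0.0004541762603185242 [[-1.98396805e-02  9.93788314e-01 -1.09504221e-01  4.03285136e+02]
 [-9.99470830e-01 -2.25375552e-02 -2.34545945e-02 -2.75895087e+02]
 [-2.57768594e-02  1.08980943e-01  9.93709569e-01  1.06042207e+03]
 [ 0.00000000e+00  0.00000000e+00  0.00000000e+00  1.00000000e+00]]
{'clock': 0.1, 'qpos': array([ 1.25021901,  0.62926693,  0.0384534 ,  1.51825053, -0.02697707,
        0.99628003, -0.01997904]), 'qd': array([-0.00037152, -0.00109931,  0.00087568, -0.00249388,  0.00081841,
       -0.00216252, -0.00121834]), 'tau': array([ 2.46505944e-03, -5.64524388e+01,  1.23043433e+00, -1.93971598e+01,
        1.13411323e-02,  5.39133835e-03,  4.27887051e-05]), 'eef_pos': array([ 163.70947791, -628.51585106,  249.17814287]), 'tool_rot': array([-3.13990654e+00,  4.14159899e-05,  2.54804194e-01]), 'force': array([-0.82026247,  0.21549997,  0.44998582]), 'torque': array([ 0.02484797, -0.0084978 , -0.02073517]), 'gripper_force': 0.0, 'width': 85.18642343693635}
```

View pics/top0.png

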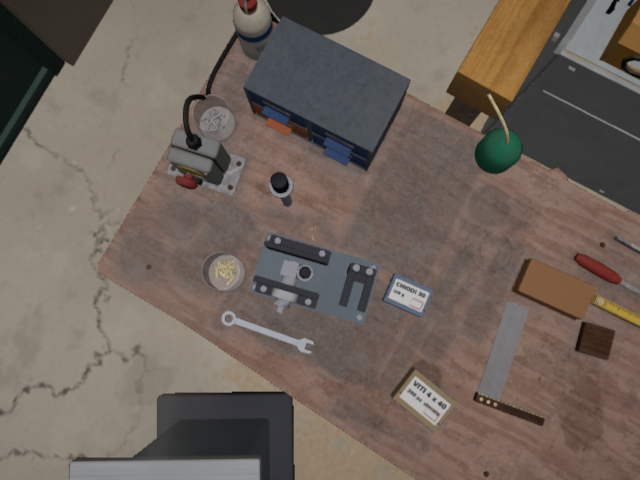

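View pics/side0.png

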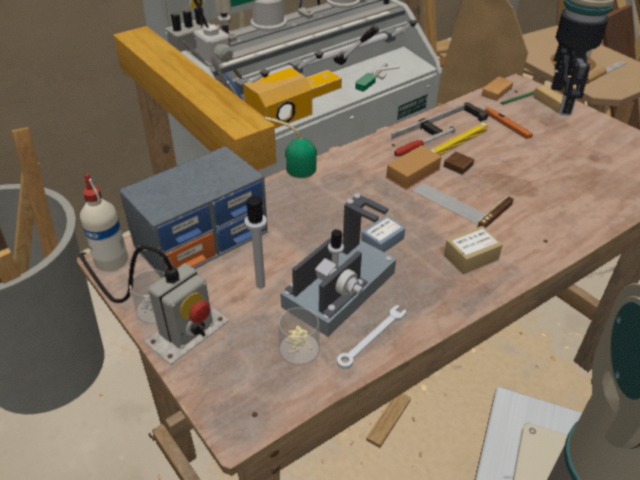

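The knob candidates are the pin in the tensioner (top 305,271; side 336,240) and the larger free-standing pin (top 281,185; side 255,210). The description (in the bore beside the bolt head, smaller) picks the first. I'll check that in a close crop.

Run:
```python
import cv2,numpy as np
t=cv2.imread("pics/top0.png")[225:335,240:390]; s=cv2.imread("pics/side0.png")[185:335,270:420]
t=cv2.resize(t,None,fx=2.65,fy=2.65,interpolation=cv2.INTER_CUBIC);t=cv2.resize(cv2.imread("pics/top0.png")[225:335,240:390],(800,587),interpolation=cv2.INTER_CUBIC)
cv2.imwrite("pics/c_top.png",t); cv2.imwrite("pics/c_side.png",cv2.resize(s,(600,600),interpolation=cv2.INTER_CUBIC))
```

```text
(no output)
```

View pics/c_top.png

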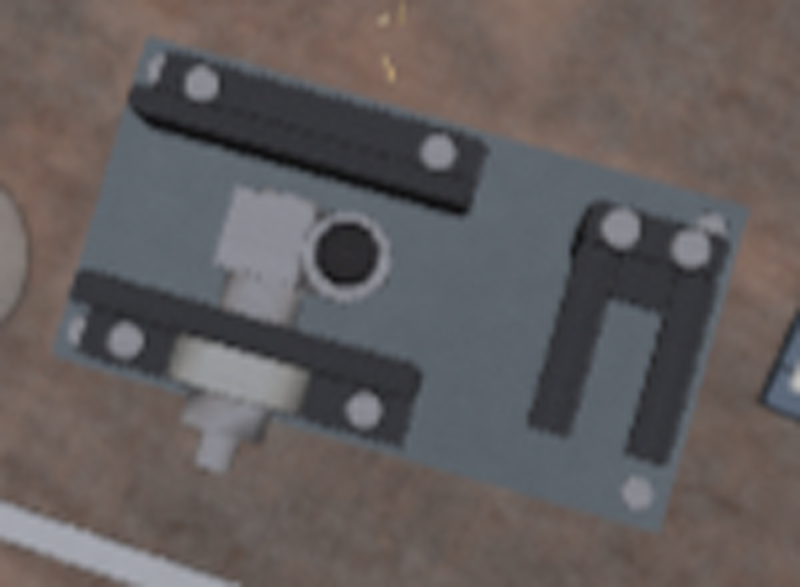

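View pics/c_side.png

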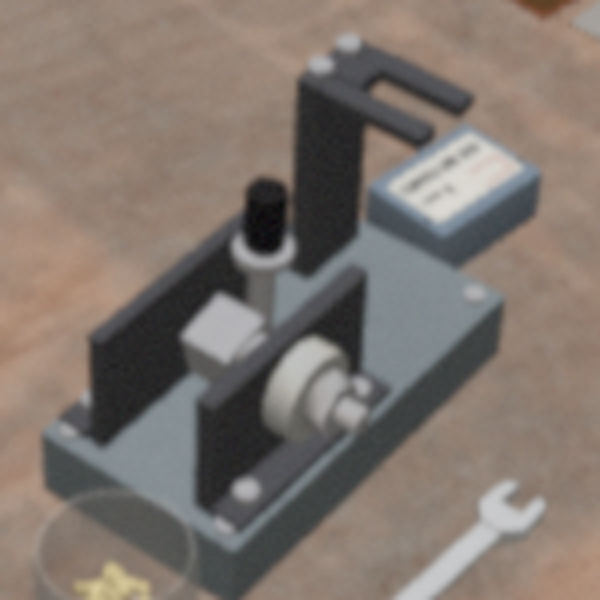

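Both crops show the right pin: a black knob in the bore beside the bolt head (top crop 346,250; side crop 267,190), smaller than the free-standing one. The fork's slot opens toward the robot, with post screws at top crop 620,228 and 690,248. Next I'll triangulate.

```bash
cat > h.py <<'E'
import numpy as np,cv2
from cell import ctrl
from scipy.spatial.transform import Rotation as Ro
C={n:ctrl.get_image(n) for n in("side","top")}
def ray(n,u,v):
    d=C[n];x,y=cv2.undistortPoints(np.array([[[u,v]]],float),np.array([[d["fx"],0,d["cx"]],[0,d["fy"],d["cy"]],[0,0,1]]),np.array([d["k1"],0,0,0]))[0,0]
    P=np.array(d["pose"]); w=P[:3,:3]@[x,-y,-1]; return P[:3,3],w/np.linalg.norm(w)
def plane(n,u,v,z):
    o,w=ray(n,u,v); return o+w*(z-o[2])/w[2]
def tri(t,s):
    (a,u),(b,v)=ray("top",*t),ray("side",*s)
    k=np.linalg.lstsq(np.c_[u,-v],b-a,rcond=None)[0]; p,q=a+k[0]*u,b+k[1]*v
    return (p+q)/2,np.linalg.norm(p-q)
def proj(n,p):
    d=C[n];P=np.array(d["pose"]);c=P[:3,:3].T@(np.array(p)-P[:3,3]);x=np.array([c[0],-c[1]])/-c[2];x=x*(1+d["k1"]*(x@x));return x*d["fx"]+[d["cx"],d["cy"]]
E
python3 - <<'E'
from h import *
np.set_printoptions(precision=1,suppress=True)
T=lambda u,v:(240+u/5.333,225+v/5.336)
S=lambda u,v:(270+u/4,185+v/4)
for n,t,s in[("knob",(346,250),(267,187)),("knobcollar",(346,256),(263,250)),("tipL",(550,428),(428,133)),("tipR",(647,460),(470,100)),("scr1",(620,228),(320,65)),("scr2",(690,248),(348,43)),
  ("corFR",(660,530),(502,300)),("corFL",(55,355),(235,545)),("corBL",(150,37),(45,435)),("bracketTopR_front",(420,370),(362,272)),("bracketTopL",(75,285),(200,405)),("headtop",(258,225),(225,325))]:
    p,e=tri(T(*t),S(*s)); print(n,p,round(e,1))
# base plate from plane z=36
c=np.array([plane("top",*T(*q),36)[:2] for q in[(55,355),(150,37),(747,207),(660,530)]])
m=np.array([[-52,60],[-52+104,60],[52,-135],[-52,-135.]])
def fit(m,c):
    a=m-m.mean(0);b=c-c.mean(0);th=np.arctan2((a[:,0]*b[:,1]-a[:,1]*b[:,0]).sum(),(a*b).sum())
    R=np.array([[np.cos(th),-np.sin(th)],[np.sin(th),np.cos(th)]]);t=c.mean(0)-R@m.mean(0);return th,t,c-(m@R.T+t)
print(fit(m,c))
# post screws + fork tips by their heights
c2=np.array([plane("top",*T(*q),z)[:2] for q,z in[((550,428),148),((647,460),148)]]);print(c2)
E
```

```text
knob [ 447.9 -243.9  146.7] 0.4
knobcollar [ 448.1 -242.6  113.6] 0.0
tipL [ 398.1 -298.8  148.4] 0.4
tipR [ 388.6 -325.1  149.1] 1.0
scr1 [ 452.3 -319.1  152.9] 0.1
scr2 [ 446.4 -338.1  152.8] 0.1
corFR [ 366.2 -334.4   34.6] 0.4
corFL [ 423.1 -149.9   40.6] 0.2
corBL [ 520.8 -180.1   36.1] 0.8
bracketTopR_front [ 413.5 -263.4   96. ] 3.9
bracketTopL [ 442.9 -163.   100.4] 2.0
headtop [ 456.6 -216.8   91.3] 4.3
(np.float64(-0.299299159150846), array([ 454.7, -221.1]), array([[ 0.4, -0.9],
       [-0.8, -0.9],
       [-0.4,  1.4],
       [ 0.8,  0.4]]))
[[ 398.3 -298.8]
 [ 389.1 -325. ]]
```

Heights check out: knob top about 146, fork 148, and the base plate fits within 1.4 mm. The frame origin is about (455, -221) with yaw -0.30. Now I'll align the wrist and go above the knob.

```bash
python3 -m handwheel '[[[0,0,6.35],[0,0,0],0],[[0,0,6.35],[0,0,0],0],[[0,0,6.35],[0,0,0],0],[[0,0,6.35],[0,0,0],0.2],[[0,0,6.35],[0,0,0],0.4]]'
python3 -m handwheel '[[[0,0,0],[0.013,-0.0375,0],0.5],[[0,0,0],[0.013,-0.0375,0],0.5],[[0,0,0],[0.013,-0.0375,0],0.5],[[0,0,0],[0.013,-0.0375,0],0.5],[[0,0,0],[0.013,-0.0375,0],0.5]]'
python3 -m handwheel '[[[0,0,0],[0.013,-0.0375,0],0.5],[[0,0,0],[0.013,-0.0375,0],0.5],[[0,0,0],[0.013,-0.0375,0],0.5],[[0,0,0],[0.013,-0.0375,0.01],0.5],[[0,0,0],[0.013,-0.0375,0.02],0.5]]'
python3 -m handwheel '[[[2.3,0,0],[0.013,-0.0375,0.01],0.5],[[0,0,0],[0.013,-0.0375,0],0.5],[[0,0,0],[0,0,0],0.5],[[0,0,0],[0,0,0],0.5]]'
cat > st.py <<'E'
from cell import ctrl
import numpy as np
from scipy.spatial.transform import Rotation as Ro
np.set_printoptions(precision=2,suppress=True)
O=np.array([455.2,-221.1,0]);th=-.2993;B=Ro.from_euler('z',th)
s=ctrl.read_state();R=Ro.from_euler('xyz',s["tool_rot"])
print("t",s["clock"],"tens",B.inv().apply(s["eef_pos"]-O),"toolx,z in tens",B.inv().apply(R.as_matrix()[:,0]),B.inv().apply(R.as_matrix()[:,2]),"w",s["width"],"g",s["gripper_force"],"F",B.inv().apply(s["force"]))
E
python3 st.py
```

```text
clock: 0.62
eef_pos: [163.8, -628.9, 249.8]
tool_rot: [-3.141, 0.0, -0.305]
force: [0.0, 0.7, 0.1]
width: 64.1
gripper_force: 0.0
clock: 1.03
eef_pos: [282.0, -467.3, 249.9]
tool_rot: [-3.141, 0.0, -0.3]
force: [0.9, -0.3, 0.2]
width: 42.7
gripper_force: 0.0
clock: 1.45
eef_pos: [399.6, -309.9, 222.7]
tool_rot: [3.141, -0.005, -0.299]
force: [1.1, -0.9, -0.6]
width: 42.4
gripper_force: 0.0
clock: 1.78
eef_pos: [445.7, -244.5, 212.5]
tool_rot: [-3.1, 0.0, -0.293]
force: [-0.1, -2.1, 0.3]
width: 42.7
gripper_force: 0.0
t 1.7833 tens [ -2.14 -25.15 212.52] toolx,z in tens [ 1.    0.01 -0.  ] [-0.    0.04 -1.  ] w 42.738275955398024 g 0.0 F [ 0.54 -2.02  0.35]
```

```bash
python3 -m handwheel '[[[0,0,0],[0.0022,0.001,0.015],0.5],[[0,0,0],[0,0,0.02],0.5],[[0,0,0],[0,0,0.02],0.5],[[0,0,0],[0,0,0.0155],0.5],[[0,0,0],[0,0,0.006],0.5]]'
python3 -m handwheel '[[[0,0,0],[0,0,0],0.5],[[0,0,0],[0,0,0],0.5]]'; python3 st.py
python3 - <<'E'
from h import *
T=C["top"]["pixels"][225:335,240:390,::-1];S=C["side"]["pixels"][160:310,260:410,::-1]
cv2.imwrite("pics/a1.png",np.hstack([cv2.resize(T,(400,293),interpolation=3),cv2.resize(S,(400,400),interpolation=3)[:293]]))
E
```

```text
clock: 2.2
eef_pos: [444.9, -246.6, 134.6]
tool_rot: [-3.102, 0.003, -0.302]
force: [-0.3, -0.5, 1.0]
width: 42.9
gripper_force: 0.0
clock: 2.37
eef_pos: [446.5, -246.8, 136.6]
tool_rot: [-3.102, -0.0, -0.301]
force: [-0.1, -0.1, -0.3]
width: 42.8
gripper_force: 0.0
t 2.3667 tens [ -0.71 -27.08 136.65] toolx,z in tens [ 1. -0.  0.] [ 0.    0.04 -1.  ] w 42.83758937826179 g 0.0 F [-0.04 -0.17 -0.27]
```

View pics/a1.png

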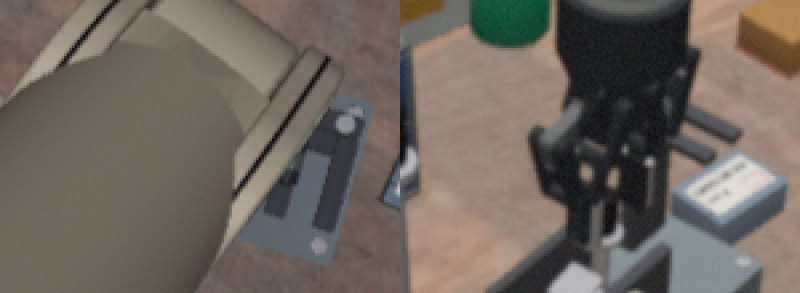

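The side view shows the knob between the fingers and the fork clear of them. I'll shift 3.7 mm left to centre on the knob, then close.

```bash
python3 -m handwheel '[[[0,0,0],[0.0007,-0.0037,0],0.5],[[0,0,0],[0,0,0],0.5]]'; python3 st.py
python3 -m handwheel '[[[0,0,0],[0,0,0],0.65],[[0,0,0],[0,0,0],0.8],[[0,0,0],[0,0,0],1],[[0,0,0],[0,0,0],1],[[0,0,0],[0,0,0],1]]'; python3 st.py
```

```text
clock: 2.63
eef_pos: [449.5, -242.0, 137.3]
tool_rot: [-3.101, -0.002, -0.299]
force: [-0.6, 0.6, 0.2]
width: 42.4
gripper_force: 0.0
t 2.6333 tens [  0.69 -21.7  137.28] toolx,z in tens [1. 0. 0.] [ 0.    0.04 -1.  ] w 42.43337980145682 g 0.0 F [-0.72  0.37  0.18]
clock: 3.05
eef_pos: [448.9, -243.7, 137.1]
tool_rot: [-3.103, -0.002, -0.3]
force: [-0.5, -3.0, 5.9]
width: 16.2
gripper_force: 58.5
t 3.05 tens [  0.67 -23.43 137.1 ] toolx,z in tens [ 1. -0.  0.] [ 0.    0.04 -1.  ] w 16.23614365604653 g 58.47920000553131 F [ 0.42 -3.04  5.88]
```

```bash
python3 -m handwheel '[[[0,0,0],[0,0,-0.004],1],[[0,0,0],[0,0,-0.008],1],[[0,0,0],[0,0,-0.008],1],[[0,0,0],[0,0,-0.01],1],[[0,0,0],[0,0,-0.01],1]]'; python3 st.py
python3 -m handwheel '[[[0,0,0],[0,0,-0.015],1],[[0,0,0],[0,0,-0.02],1],[[0,0,0],[0,0,-0.02],1],[[0,0,0],[0,0,-0.02],1],[[0,0,0],[0,0,-0.015],1]]'
python3 -m handwheel '[[[-2.3,0,0],[0,0,0],1],[[0,0,0],[0,0,0],1]]'; python3 st.py
```

```text
clock: 3.47
eef_pos: [447.7, -244.4, 177.4]
tool_rot: [-3.102, 0.0, -0.299]
force: [-0.2, -3.4, -2.7]
width: 16.0
gripper_force: 59.1
t 3.4667 tens [ -0.27 -24.42 177.42] toolx,z in tens [ 1. -0. -0.] [-0.    0.04 -1.  ] w 16.042910323223378 g 59.067766070365906 F [ 0.8  -3.27 -2.67]
clock: 3.88
eef_pos: [447.5, -245.9, 268.9]
tool_rot: [-3.1, -0.001, -0.298]
force: [-0.2, -0.3, -1.8]
width: 15.8
gripper_force: 58.8
clock: 4.05
eef_pos: [448.1, -245.0, 268.1]
tool_rot: [-3.14, -0.002, -0.296]
force: [-0.2, -0.1, -2.1]
width: 16.1
gripper_force: 58.9
t 4.05 tens [  0.21 -24.9  268.1 ] toolx,z in tens [1. 0. 0.] [ 0.  0. -1.] w 16.08852091434367 g 58.901792764663696 F [-0.16 -0.11 -2.13]
```

```bash
python3 -m handwheel '[[[0,0,0],[-0.03,0,0],1],[[0,0,0],[-0.028,0.01,0],1],[[0,0,0],[0,0.03,0],1],[[0,0,0],[0,0.03,0],1],[[0,0,0],[0,0.01,0],1]]'
python3 -m handwheel '[[[0,0,0],[0,0,0.02],1],[[0,0,0],[0,0,0.03],1],[[0,0,0],[0,0,0.025],1],[[0,0,0],[0,0,0],1],[[0,0,0],[0,0,0],1]]'; python3 st.py
python3 - <<'E'
from h import *
T=C["top"]["pixels"][225:335,270:420,::-1];S=C["side"]["pixels"][170:280,310:460,::-1]
cv2.imwrite("pics/a2.png",np.vstack([cv2.resize(x,(409,300),interpolation=3) for x in(T,S)]))
E
```

```text
clock: 4.47
eef_pos: [366.2, -309.4, 266.8]
tool_rot: [3.141, -0.0, -0.303]
force: [-0.9, -0.7, -1.7]
width: 15.9
gripper_force: 58.9
clock: 4.88
eef_pos: [367.5, -305.3, 190.7]
tool_rot: [-3.139, 0.004, -0.299]
force: [-0.3, 0.3, -0.8]
width: 16.3
gripper_force: 59.0
t 4.8833 tens [ -58.95 -106.35  190.71] toolx,z in tens [ 1.  0. -0.] [-0.  0. -1.] w 16.28638847910015 g 58.98182988166809 F [-0.33  0.2  -0.75]
```

View pics/a2.png

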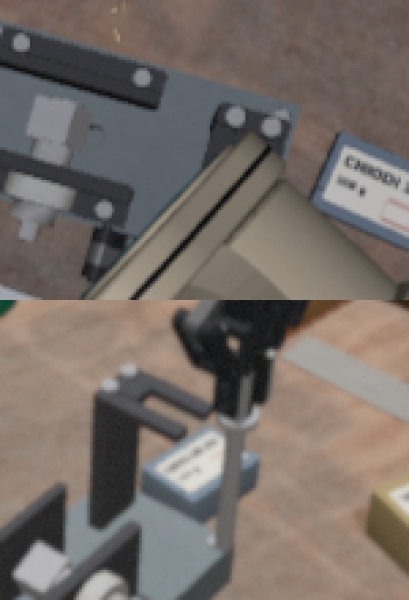

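The pin hangs upright in front of the fork (side crop: collar 239,413; fork tips 183,433 and 212,410). I'll lower 7 mm, centre in y and slide in.

```bash
python3 -m handwheel '[[[0,0,0],[0,-0.0013,0.007],1],[[0,0,0],[0.005,0,0],1],[[0,0,0],[0,0,0],1],[[0,0,0],[0,0,0],1]]'; python3 st.py
python3 -m handwheel '[[[0,0,0],[0.006,0,0],1],[[0,0,0],[0.008,0,0],1],[[0,0,0],[0.008,0,0],1],[[0,0,0],[0.004,0,0],1],[[0,0,0],[0,0,0],1]]'; python3 st.py
```

```text
clock: 5.32
eef_pos: [374.0, -307.1, 184.8]
tool_rot: [3.141, -0.001, -0.299]
force: [-0.6, 1.4, -1.3]
width: 16.1
gripper_force: 59.0
t 5.3167 tens [ -52.23 -106.16  184.82] toolx,z in tens [1. 0. 0.] [ 0. -0. -1.] w 16.122526172131185 g 58.98399353027344 F [-1.02  1.15 -1.33]
clock: 5.73
eef_pos: [399.8, -315.1, 184.3]
tool_rot: [3.141, -0.001, -0.298]
force: [-0.3, 0.9, -2.1]
width: 16.3
gripper_force: 59.0
t 5.7333 tens [ -25.26 -106.12  184.35] toolx,z in tens [1. 0. 0.] [ 0. -0. -1.] w 16.32280499388747 g 58.98450493812561 F [-0.53  0.79 -2.15]
```

```bash
python3 -m handwheel '[[[0,0,0],[0.006,-0.001,0],1],[[0,0,0],[0.008,0,0],1],[[0,0,0],[0.007,0,0],1],[[0,0,0],[0.004,0,0],1],[[0,0,0],[0,0,0],1]]'; python3 st.py
python3 -m handwheel '[[[0,0,0],[0,0,0.002],1],[[0,0,0],[0,0,0.002],1],[[0,0,0],[0,0,0.001],1],[[0,0,0],[0,0,0],1]]'; python3 st.py
python3 - <<'E'
from h import *
T=C["top"]["pixels"][225:335,270:420,::-1];S=C["side"]["pixels"][170:280,310:460,::-1]
cv2.imwrite("pics/a3.png",np.vstack([cv2.resize(x,(409,300),interpolation=3) for x in(T,S)]))
E
```

```text
clock: 6.15
eef_pos: [423.7, -321.4, 184.3]
tool_rot: [3.141, -0.001, -0.299]
force: [0.2, -0.9, -2.0]
width: 16.1
gripper_force: 59.0
t 6.15 tens [  -0.58 -105.12  184.31] toolx,z in tens [1. 0. 0.] [ 0. -0. -1.] w 16.078873201535597 g 58.98441553115845 F [ 0.5  -0.83 -1.98]
clock: 6.48
eef_pos: [421.7, -320.8, 179.0]
tool_rot: [-3.141, 0.001, -0.3]
force: [-0.3, 0.5, -1.4]
width: 16.1
gripper_force: 59.0
t 6.4833 tens [  -2.59 -105.18  178.99] toolx,z in tens [ 1. -0. -0.] [-0.  0. -1.] w 16.11171958902595 g 58.98344278335571 F [-0.4   0.41 -1.39]
```

View pics/a3.png

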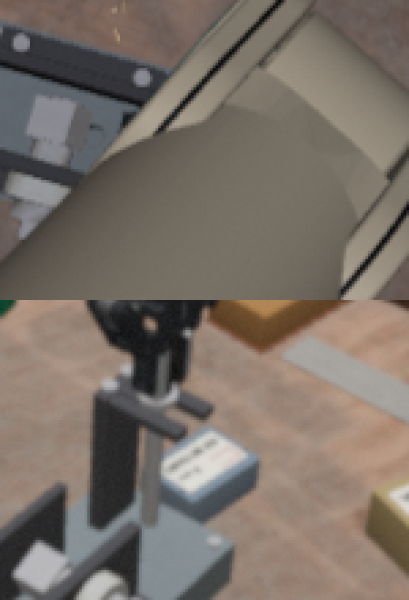

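The shank is inside the slot, upright, with the collar just above the fork. I'll lower until it touches.

```bash
python3 -m handwheel '[[[0,0,0],[0.001,0,0.001],1],[[0,0,0],[0,0,0],1]]'; python3 -m handwheel '[[[0,0,0],[0,0,0.001],1],[[0,0,0],[0,0,0],1]]';python3 -m handwheel '[[[0,0,0],[0,0,0],1],[[0,0,0],[0,0,0],1]]'; python3 st.py
```

```text
clock: 6.75
eef_pos: [423.4, -321.4, 178.3]
tool_rot: [3.142, -0.0, -0.299]
force: [-0.2, -0.2, -1.3]
width: 16.4
gripper_force: 59.0
clock: 6.92
eef_pos: [423.3, -321.5, 177.4]
tool_rot: [3.141, -0.0, -0.299]
force: [0.3, 0.6, -1.6]
width: 15.8
gripper_force: 59.3
clock: 7.08
eef_pos: [423.2, -321.4, 177.4]
tool_rot: [3.142, -0.0, -0.299]
force: [-0.1, -0.6, -1.0]
width: 16.0
gripper_force: 59.3
t 7.0833 tens [  -0.99 -105.24  177.35] toolx,z in tens [ 1. -0.  0.] [ 0. -0. -1.] w 15.956666915174631 g 59.32535469532013 F [ 0.09 -0.64 -1.01]
```

```bash
for i in 1; do python3 -m handwheel '[[[0,0,0],[0,0,0.001],1],[[0,0,0],[0,0,0],1],[[0,0,0],[0,0,0],1]]'; python3 -m handwheel '[[[0,0,0],[0,0,0.001],1],[[0,0,0],[0,0,0],1],[[0,0,0],[0,0,0],1]]'; done
```

```text
clock: 7.33
eef_pos: [423.3, -321.5, 177.2]
tool_rot: [-3.142, -0.001, -0.3]
force: [-1.7, 0.7, 6.9]
width: 16.1
gripper_force: 60.2
clock: 7.58
eef_pos: [423.3, -321.5, 177.1]
tool_rot: [-3.141, -0.001, -0.3]
force: [-3.0, 1.3, 15.1]
width: 16.2
gripper_force: 60.9
```

The collar is seated (15 N). I'll ease up, open and retreat upward.

```bash
python3 -m handwheel '[[[0,0,0],[0,0,-0.0015],1],[[0,0,0],[0,0,0],0.9],[[0,0,0],[0,0,0],0.75],[[0,0,0],[0,0,0],0.55],[[0,0,0],[0,0,0],0.5]]'
python3 -m handwheel '[[[0,0,0],[0,0,0],0.5],[[0,0,0],[0,0,-0.01],0.5],[[0,0,0],[0,0,-0.02],0.5],[[0,0,0],[0,0,-0.03],0.5],[[0,0,0],[0,0,-0.03],0.5]]'
python3 -m handwheel '[[[0,0,0],[0,-0.03,-0.02],0.5],[[0,0,0],[0,-0.04,0],0.5],[[0,0,0],[0,-0.04,0],0.5],[[0,0,0],[0,-0.03,0],0.5],[[0,0,0],[0,-0.03,0],0.5]]'; python3 st.py
python3 - <<'E'
from h import *
T=C["top"]["pixels"][225:335,240:390,::-1];S=C["side"]["pixels"][180:290,290:440,::-1]
cv2.imwrite("pics/a4.png",np.vstack([cv2.resize(x,(409,300),interpolation=3) for x in(T,S)]))
E
```

```text
clock: 8.0
eef_pos: [423.2, -321.3, 176.6]
tool_rot: [-3.142, 0.0, -0.299]
force: [-0.3, -0.7, -0.9]
width: 42.3
gripper_force: 0.0
clock: 8.42
eef_pos: [422.7, -321.1, 268.0]
tool_rot: [-3.141, 0.002, -0.3]
force: [0.6, -1.6, 0.1]
width: 42.9
gripper_force: 0.0
clock: 8.83
eef_pos: [473.8, -156.9, 287.9]
tool_rot: [-3.141, -0.001, -0.298]
force: [0.5, -0.2, 0.0]
width: 42.8
gripper_force: 0.0
t 8.8333 tens [ -1.17  66.8  287.86] toolx,z in tens [1. 0. 0.] [ 0.  0. -1.] w 42.82652741716886 g 0.0 F [ 0.52 -0.02  0.01]
```

View pics/a4.png

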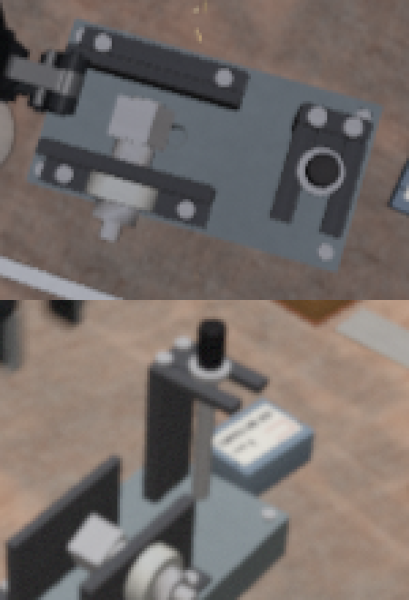

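The pin hangs upright at the slot's closed end (top crop 321,170) and the fingers are clear of it. The bolt is leaning over. Now I'll tilt the tool 22.9° to match it.

```bash
python3 -m handwheel '[[[-5.73,0,0],[0,0,0],0.5],[[-5.73,0,0],[0,0,0],0.5],[[-5.73,0,0],[0,0,0],0.5],[[-5.73,0,0],[0,0,0],0.5],[[0,0,0],[0,0,0],0.5]]'
python3 -m handwheel '[[[0,0,0],[0.001,-0.011,0.02],0.5],[[0,0,0],[0,-0.011,0.02],0.5],[[0,0,0],[0,0,0.02],0.5],[[0,0,0],[0,0,0],0.53],[[0,0,0],[0,0,0],0.53]]'
cat >> st.py <<'E'
q=B.inv().apply(s["eef_pos"]-O)-[0,0,74]; M=(B.inv()*R).as_matrix(); print("bolt centre in tool axes mm (x,y,z):",-M.T@q,"qpos",s["qpos"])
E
python3 st.py
```

```text
clock: 9.35
eef_pos: [475.1, -154.2, 285.8]
tool_rot: [2.74, 0.002, -0.29]
force: [0.1, 1.3, -1.3]
width: 42.6
gripper_force: 0.0
clock: 9.77
eef_pos: [472.4, -163.8, 223.3]
tool_rot: [2.742, 0.001, -0.303]
force: [0.1, -0.6, 1.2]
width: 40.1
gripper_force: 0.0
t 9.7667 tens [ -0.45  59.81 223.31] toolx,z in tens [ 1. -0. -0.] [-0.   -0.39 -0.92] w 40.07720690973398 g 0.0 F [ 0.3  -0.51  1.22]
bolt centre in tool axes mm (x,y,z): [  0.85  -3.04 160.82] qpos [-0.21  0.53  0.35  1.96  0.31  0.79 -2.  ]
```

Run:
```python
from h import *
# bolt head centroid (bright grey) near its expected place, top view; back plate/bracket edges
from scipy.spatial.transform import Rotation as Ro
B=Ro.from_euler('z',-.2993);O=np.array([455.2,-221.1,0])
for nm,p in[("centre",(0,0,74)),("gaptop",(0,0,100)),("bracketR",(-29,-52,100)),("backR",(28,-52,100))]:
    w=B.apply(p)+O; print(nm,proj("top",w),proj("side",w))
S=C["side"]["pixels"][190:300,290:440,::-1];T=C["top"]["pixels"][215:325,240:390,::-1]
cv2.imwrite("pics/a5.png",np.vstack([cv2.resize(x,(409,300),interpolation=3) for x in(T,S)]))
```

```text
centre [292.17282994 269.91742592] [326.54419361 272.16938593]
gaptop [291.2266988  269.05335666] [326.79284686 260.76892475]
bracketR [318.37337437 296.44862815] [360.00608593 251.73446806]
backR [328.4837311  260.88172501] [332.88463458 237.33113148]
```

View pics/a5.png

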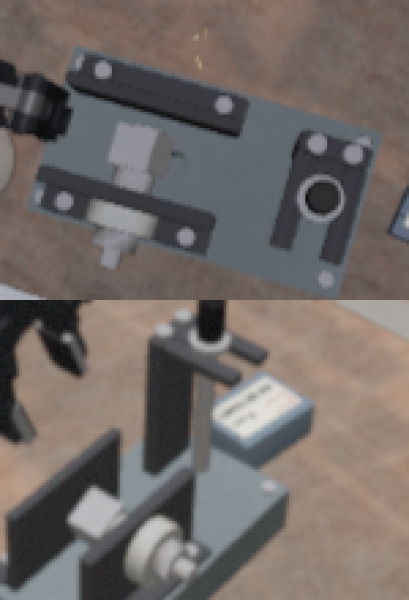

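The frame's prediction of the head (top crop 142,150) matches the picture. I'll descend along the leaning axis.

```bash
python3 -m handwheel '[[[0,0,0],[0.0008,-0.003,0.02],0.53],[[0,0,0],[0,0,0.025],0.53],[[0,0,0],[0,0,0.025],0.53],[[0,0,0],[0,0,0.02],0.53],[[0,0,0],[0,0,0.01],0.53]]'
python3 -m handwheel '[[[0,0,0],[0,0,0],0.53],[[0,0,0],[0,0,0],0.53]]';python3 st.py
```

```text
clock: 10.28
eef_pos: [463.2, -198.0, 129.3]
tool_rot: [2.742, -0.0, -0.301]
force: [1.0, 0.9, -0.1]
width: 40.1
gripper_force: 0.0
clock: 10.45
eef_pos: [464.2, -197.3, 130.6]
tool_rot: [2.742, -0.001, -0.3]
force: [0.1, 0.3, 0.2]
width: 40.0
gripper_force: 0.0
t 10.45 tens [  1.58  25.39 130.56] toolx,z in tens [ 1. -0.  0.] [ 0.   -0.39 -0.92] w 40.003056295026845 g 0.0 F [-0.    0.28  0.2 ]
bolt centre in tool axes mm (x,y,z): [-1.64  1.39 61.98] qpos [-0.15  0.69  0.36  2.04  0.34  0.53 -2.03]
```

```bash
python3 -m handwheel '[[[0,0,0],[-0.0015,0.0013,0.015],0.53],[[0,0,0],[0,0,0.015],0.53],[[0,0,0],[0,0,0.014],0.53],[[0,0,0],[0,0,0],0.53]]'; python3 st.py
python3 -m handwheel '[[[0,0,0],[0,0,0.006],0.53],[[0,0,0],[0,0,0.006],0.53],[[0,0,0],[0,0,0.003],0.53],[[0,0,0],[0,0,0],0.53],[[0,0,0],[0,0,0],0.53]]'; python3 st.py
```

```text
clock: 10.78
eef_pos: [456.7, -214.4, 89.7]
tool_rot: [2.741, 0.0, -0.3]
force: [-0.2, 0.1, 0.5]
width: 39.9
gripper_force: 0.0
t 10.7833 tens [-0.56  6.8  89.67] toolx,z in tens [ 1. -0. -0.] [-0.   -0.39 -0.92] w 39.894721471036554 g 0.0 F [-0.2   0.07  0.55]
bolt centre in tool axes mm (x,y,z): [ 0.56  0.16 17.08] qpos [-0.12  0.77  0.37  2.07  0.35  0.42 -2.04]
clock: 11.2
eef_pos: [455.1, -219.6, 76.1]
tool_rot: [2.742, -0.0, -0.299]
force: [-0.3, 0.2, 0.9]
width: 39.8
gripper_force: 0.0
t 11.2 tens [-0.53  1.44 76.11] toolx,z in tens [1. 0. 0.] [ 0.   -0.39 -0.92] w 39.78567560863018 g 0.0 F [-0.34  0.11  0.94]
bolt centre in tool axes mm (x,y,z): [0.53 0.51 2.5 ] qpos [-0.11  0.79  0.38  2.08  0.36  0.38 -2.04]
```

```bash
python3 -m handwheel '[[[0,0,0],[0,0,0],0.65],[[0,0,0],[0,0,0],0.8],[[0,0,0],[0,0,0],1],[[0,0,0],[0,0,0],1],[[0,0,0],[0,0,0],1]]'; python3 st.py
```

```text
clock: 11.62
eef_pos: [454.9, -220.7, 77.0]
tool_rot: [2.74, -0.001, -0.3]
force: [0.0, -1.8, 6.2]
width: 24.5
gripper_force: 59.0
t 11.6167 tens [-0.43  0.33 77.01] toolx,z in tens [ 1. -0.  0.] [ 0.   -0.39 -0.92] w 24.469608452373866 g 59.008031487464905 F [ 0.55 -1.76  6.24]
bolt centre in tool axes mm (x,y,z): [ 0.42 -0.87  2.9 ] qpos [-0.11  0.79  0.38  2.08  0.36  0.38 -2.04]
```

Gripped on the flats (the opening reading runs about 1.6 mm low, as it did on the knob). Now I'll roll upright about the bolt axis.

```bash
python3 -m handwheel '[[[2,0,0],[0,0.0001,0],1],[[3,0,0],[0,0.0002,0],1],[[3,0,0],[0,0.0002,0],1],[[3,0,0],[0,0.0002,0],1],[[0,0,0],[0,0,0],1]]'; python3 st.py
python3 -m handwheel '[[[3,0,0],[0,0.0001,0],1],[[3,0,0],[0,0.0001,0],1],[[3,0,0],[0,0.0001,0],1],[[2.9,0,0],[0,0.0001,0],1],[[0,0,0],[0,0,0],1]]';python3 -m handwheel '[[[0,0,0],[0,0,0],1],[[0,0,0],[0,0,0],1],[[0,0,0],[0,0,0],1]]'; python3 st.py
```

```text
clock: 12.03
eef_pos: [454.7, -221.3, 77.2]
tool_rot: [2.937, -0.002, -0.303]
force: [-0.6, 1.4, 6.8]
width: 24.9
gripper_force: 63.8
t 12.0333 tens [-0.47 -0.33 77.2 ] toolx,z in tens [ 1. -0.  0.] [ 0.   -0.2  -0.98] w 24.908467203469893 g 63.79005789756775 F [-1.02  1.19  6.78]
bolt centre in tool axes mm (x,y,z): [ 0.46 -0.97  3.06] qpos [ 0.16  0.72  0.15  2.08  0.3   0.37 -1.87]
clock: 12.45
eef_pos: [454.5, -221.9, 77.3]
tool_rot: [-3.139, -0.002, -0.303]
force: [-1.4, 1.0, 10.7]
width: 24.9
gripper_force: 67.2
clock: 12.7
eef_pos: [454.5, -221.8, 77.3]
tool_rot: [3.139, -0.001, -0.3]
force: [-2.2, -1.0, 9.9]
width: 24.6
gripper_force: 67.1
t 12.7 tens [-0.44 -0.91 77.27] toolx,z in tens [ 1. -0.  0.] [ 0. -0. -1.] w 24.6211839970567 g 67.11204528808594 F [-1.84 -1.59  9.93]
bolt centre in tool axes mm (x,y,z): [ 0.44 -0.92  3.27] qpos [ 0.48  0.7  -0.12  2.05  0.21  0.39 -1.67]
```

Run:
```python
from h import *
S=C["side"]["pixels"][170:290,290:440,::-1];T=C["top"]["pixels"][200:320,240:390,::-1]
cv2.imwrite("pics/a6.png",np.hstack([cv2.resize(x,(w,480),interpolation=3) for x,w in((T[:,75:],200),(S,600))]))
```

```text
(no output)
```

View pics/a6.png

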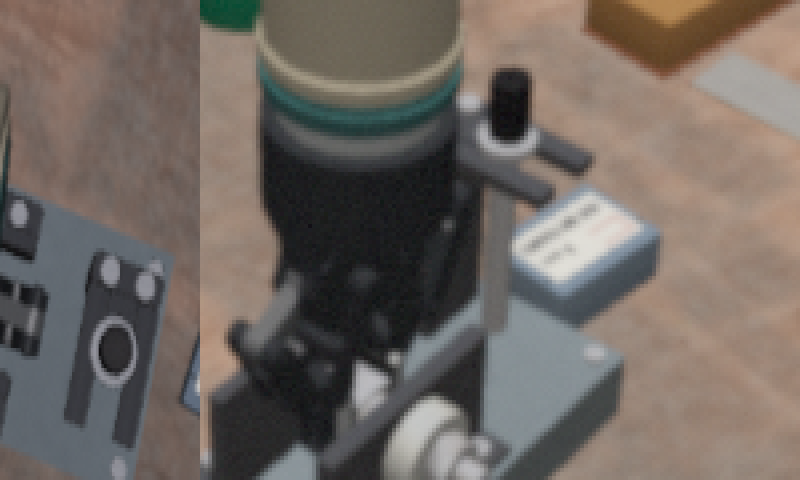

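The pin is still parked upright (side crop 510,110). The upright gripper holds the bolt head (370,390) with no abnormal force, so I'll hand in.

```bash
python3 -c "
from cell import ctrl
print(ctrl.finish_job())"
```

```text
the job is handed in; nothing more can be done
None
```

The job is handed in at about 13 s of the 43 s allowed: the pin hangs upright in the side notch, and the gripper still holds the bolt head turned upright by its side flats; the spanner, jar and box were not touched.

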